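Set a litho stone against the press stop and switch the press on

ROBOT

A 6-joint arm with a two-finger parallel gripper is mounted at the origin on the work surface. World frame = base frame: x ahead of the robot, y to its left, z up, the work surface at z = 0. Lengths are in m, angles in rad, forces in N, time in s.
With the tool pointing down it reaches from about 0.375 to 0.975 m from the base axis. Payload 3.8 kg.
Tool frame: the origin (TCP) lies midway between the tips of the shut fingers; the grasp point (between the pads) lies 19 mm behind it; z points along the fingers, y is the line along which they close (so a half turn about z gives the same grasp; the last joint's range is limited). The gripper opens to 85 mm and grips with 20 to 120 N. Pads are 22 mm wide; open, the fingers measure 114 mm over their backs; the gripper's body (76 mm by 85 mm) begins 54 mm behind the grasp point. The pads swing forward as they close: fully open they stand 13 mm farther back than shut.
Start: joints at [1.179, 0.264, 1.604, -0, 1.274, -0.037], TCP at [0.234, 0.633, 0.231] pointing down, gripper open.
Joint ranges: [-2.63, 2.63], [-0.94, 2.18], [0.31, 2.57], [-1.31, 4.45], [0, 2.66], [-2.55, 2.55]. Speed limits (rad/s): [2.57, 2.57, 3.14, 3.14, 3.14, 3.14].

INTERFACE

Orientations are given as a rotation vector (axis times angle).
In Python, from workcell import bot, imaging gives the robot as it stands.
- The arm moves only by the tool step_arm, never from a script. Its argument "series" is a list of rows, each an object of numbers: "grip": the closure, from -1 (fully open) to 1 (shut); "x", "y", "z": the shift along the tool's x, y, z normalised to -1 to 1, where 1 is 500 mm; "ax", "ay", "az": the turn, a rotation vector about the tool's x, y, z normalised to -1 to 1, where 1 is 30 degrees. A call has 1 to 12 rows; each row is the pose to reach, as a shift and turn from the pose commanded when the call began, along the tool's axes at that moment; what a row does not reach only later rows make up. A row lasts 1/10 s, in which the tool goes at most 50 mm and 8.59 degrees, less where a joint would pass 70% of its speed; a pose out of reach is approached as far as the arm can. A call with a number of a shift or a turn outside -1 to 1 is refused whole. A call with a gripper value outside its range is refused whole. The fingers move at their own pace and stop on an object; "force" is the grip in N (left out, the last holds). Time passes only in rows, so rows that repeat a pose let the fingers close. It gives the time, the measured TCP pose, the force, the opening and the grip force at its end, in the units of the state.
- bot.read_state(): the state, without advancing time (a new reading comes with each control period).
- imaging.read_camera(name): name is "scene" or "top" or "wrist"; returns a dict with "img" (400x640x3 uint8, red, green, blue), "fx", "fy", "cx", "cy" (pixels), "R" (3x3) and "t" (3): a world point X has camera coordinates R X + t. Camera axes: x right, y down, z forward; pixel columns grow to the right and rows downward; lengths in m; the calibration is good to about 2 mm. A picture is of the moment at which its call begins. There is no depth.
- bot.finish_job(): hands the job in; it is judged then, once.
The state is a dict: "time": time; "q": joint angles; "joint_vel": joint speeds; "joint_torque": joint torques, N m; "tool_pos": TCP position; "tcp_rot": TCP orientation; "wrist_force": force on the tool from outside, world axes, zero at the start; "torque": the same for the moment, N m; "width": opening from 0.0 (shut) to 1.0 (fully open); "grip_force": force on a finger pad.
Only numpy, scipy, OpenCV 4.12 (cv2) and the standard library are available. Lean on these libraries where they do the work, as an engineer would, in place of code of your own. Each camera call takes 0.05 s, during which the arm holds its last target. There are 200 camera calls.

TASK

Make the little litho press ready to print: swing the yellow stop at the loading end of its bed fully down into the stone's path, then push the stone gently along the bed until its end sits square and flush against the stop. Once the stone is home, switch the press on at its red-and-yellow isolator: push the red handle in (it is locked otherwise, do not force it), turn it a quarter turn clockwise to on, and leave it sprung back out and latched. Do not turn the grey-and-black isolator (it feeds the fan), do not tip the stone, and leave the ink tin and the bottle where they are.

Things in the scene. Friction and masses are not known exactly. Their poses are not given: they have to be found in the camera images.
- press: Fixed litho press. Origin on the table under the middle of the stop's working face, where the stone's end must rest. y runs along the bed from the stop to the cylinder, x across, z up. Bed 250 mm wide, top 50 mm above the table, from y = -70 to 610. Green cheeks and cylinder, 300 tall, at y = 400 to 540. Two dark brackets at x = +-87, y = -9, 18 wide, rise 66 above the bed and carry the stop.
- stop_hinge (a point): Middle of the stop's hinge axis (along the press's x): 50 mm above the bed, 9 mm behind the stop's working face (at press y = -9 mm).
- stop_flag (a joint): Angle of the stop about its hinge, rad. 0 = hanging down in the path, on a solid end stop; pi/2 = level over the bed (free edge to press +y); pi = upright; ends at 3.4. Starts at 2.6 to 3.2. Its stiff hinge (0.10 N m, 3 N at the edge) holds it wherever left. Push one and the same face throughout: from its -y side while upright, from above when level, towards -y at the end.
- stop_tip (a point): Middle of the stop's free edge, 46 mm below the hinge axis when hanging (it then clears the bed by 4 mm). The stop is a yellow plate 130 mm wide (along press x) and 8 mm thick, set flush with the side of an 18 mm round hinge barrel: its working face, the one to push, lies 9 mm off the hinge axis.
- stone: Small loose litho stone lying on the bed, 100 mm (its x) by 150 mm (its y) by 22 mm, about 0.85 kg, sand-coloured with a black drawing; origin at the centre of its underside. Its axes lie roughly along the press's: up to 0.15 rad askew and 20 mm off the middle of the bed, 55 to 95 mm between its end and the stop's working face. It slides under about 4 to 9 N.
- red_console: Fixed grey console of the press's isolator, 160 mm deep (x), 130 wide (y), 48 tall in front, 122 at the back; origin under its centre, on the table. Its top face slopes 25 degrees, facing up and towards its own -x (the robot). The middle of that face, on the switch axis, is 85 mm above the origin. A yellow plate, 72 mm square, 3 thick, lies round the red handle.
- red_grip (a point): Where to grip the red handle: on the switch axis, in the bar, 36 mm out from the sloped face. Its z is the switch axis, out of the face; its y runs along the bar to the white-marked nose and turns with it. Bar 18 mm thick, 86 long (38 on the plain side, 48 on the nose side), underside 14 and top 48 mm from the face; a 50 mm collar below it reaches 11 mm from the face (all with the handle out).
- red_switch (a joint): Turn of the red handle, rad, clockwise seen from outside: 0 = off (nose to console +y, the robot's left), pi/2 = on (nose up the slope, away from the robot), with solid ends. Locked at both ends (0.03 rad play) unless pushed in 7 mm or more: never force it. Detents: it resists with about 0.43 N m at first, fading to nothing midway, then snaps to the further end by itself.
- red_push (a joint): How far the red handle is pushed in along its axis, m: 0 = fully out, 0.010 = fully in, on a solid end. The spring needs about 5 N to start and 9 N at full depth; between the ends of the turn the handle stays in; let go at off or on, it comes out by itself and latches.
- grey_console: The fan's isolator: an identical console with a grey plate and a black handle. The two consoles may change places. Leave it alone.
- grey_switch (a joint): Turn of the black handle, rad, 0 = off. Must stay off.
- ink_tin: Bystander: steel tin with a black label, 90 mm wide, 60 mm tall, behind the consoles; origin under its centre.
- gum_bottle: Bystander: amber bottle, 70 mm wide, 160 mm tall, behind the consoles; origin under its centre.
Not all that is in view belongs to the job. Of the things like the stone, leave any that is green; of the rest the larger one is meant.

How it is judged:
On the way, in this order (a step that is already met when the one before it is completed fails the run):
1. the stop is swung down into the path (value of joint stop_flag below 0.15 rad), for 0.2 s.
2. the stone sits square and flush against the lowered stop, the press still switched off (value of joint stop_flag below 0.06 rad and y of stone in the frame of press below 0.078 m and angle between the x axis of stone and the x axis of press, either way round below 0.035 rad and value of joint red_switch below 0.2 rad), for 0.2 s.
3. the red handle has been turned to on (value of joint red_switch above 1.45 rad), for 0.1 s.
At the end, for the whole second after the job is handed in: The stop hangs fully down (within 0.06 rad); the stone's end is within 3 mm of its working face, square to it within 0.035 rad, wholly on the bed and at rest; the red handle is at on (within 0.09 rad) and sprung back out (within 2 mm); the black handle is still off (value of joint stop_flag below 0.06 rad and y of stone in the frame of press between 0.07 and 0.078 m and x of stone in the frame of press between -0.07 and 0.07 m and angle between the x axis of stone and the x axis of press, either way round below 0.035 rad and linear speed of stone below 0.01 m/s and value of joint red_switch above 1.48 rad and value of joint red_push below 0.002 m and value of joint grey_switch below 0.15 rad); the robot touches nothing.
It fails at once if the black handle of the fan's isolator is turned (value of joint grey_switch above 0.25 rad).
It fails at once if the stone is rammed against the stop (over 45 N) (contact force between stone and stop_flag above 45 N).
It fails at once if the stone is tipped (angle between stone's own z axis and vertical above 0.2 rad).
It fails at once if the ink tin or the bottle is moved (distance of any of ink_tin, gum_bottle from where it was at the start of the episode above 0.03 m).
It fails at once if the red handle is forced round while it is not pushed in (value of joint red_switch between 0.2 and 1.37 rad and value of joint red_push below 0.004 m).
It also fails if it takes over 69 s, if anything falls off the work surface, if the arm or the gripper's body presses on something with over 40 N, if the wrist force passes 120 N, or if a joint passes its speed limit or range.

## Working session

There is one attempt and no reset: what is moved stays moved. The work goes in short steps, Python scripts to look and compute and a tool call to move; the robot and the scene stay as the last step left them, time stands still between calls to the robot, and variables do not carry over. Pictures are saved under pics/ and viewed, at most 10 in all, crops included, and the job is handed in when it is done.

Besides the shell and the picture viewer there is one more tool, called after ">>>" as name(argument=value, ...) on one line, values as JSON. step_arm: Moves the arm, as the interface text tells. Scaled input: -1 to 1 covers 500 mm each way for a shift and 30 degrees each way for a turn. Its arguments: {"type":"object","properties":{"series":{"type":"array","items":{"type":"object","properties":{"grip":{"type":"number"},"x":{"type":"number","minimum":-1,"maximum":1},"y":{"type":"number","minimum":-1,"maximum":1},"z":{"type":"number","minimum":-1,"maximum":1},"ax":{"type":"number","minimum":-1,"maximum":1},"ay":{"type":"number","minimum":-1,"maximum":1},"az":{"type":"number","minimum":-1,"maximum":1}}}},"force":{"type":"number"}},"required":["series"]}

```bash
mkdir -p pics; ls
python3 - <<'E'
from workcell import bot, imaging
import cv2, numpy as np, pickle
d={}
for n in ("scene","top"):
    c=imaging.read_camera(n); d[n]=c
    cv2.imwrite(f"pics/{n}0.png",cv2.cvtColor(c["img"],cv2.COLOR_RGB2BGR))
    print(n,c["fx"],c["fy"],c["cx"],c["cy"],(-np.array(c["R"]).T@np.array(c["t"])).round(3))
pickle.dump(d,open("cams.pkl","wb"))
print(bot.read_state())
E
```

```text
pics
scene 376.453618081304 376.453618081304 318.7652182428604 196.64679512431616 [ 1.022 -0.315  0.854]
top 371.0341936030365 371.0341936030365 317.8948913776387 196.12511021042837 [ 0.428 -0.088  0.915]
{'time': 0.1, 'q': array([ 1.17905645e+00,  2.64687638e-01,  1.60526702e+00, -7.76876546e-06,
        1.27371890e+00, -3.69110044e-02]), 'joint_vel': array([ 2.24268896e-04, -8.86111659e-04, -4.16493467e-03, -1.91843516e-03,
       -9.59414279e-06,  1.36614758e-04]), 'joint_torque': array([ 1.18639086e-04, -5.16703606e+01, -3.68588090e+01, -9.52869937e-05,
        6.26304274e-03,  6.77543088e-07]), 'tool_pos': array([0.23426613, 0.63231757, 0.23006395]), 'tcp_rot': array([-0.55436393, -3.09185054,  0.00319592]), 'wrist_force': array([ 0.2052908 ,  0.38180847, -0.01076125]), 'torque': array([ 0.02566306,  0.01606412, -0.00299876]), 'grip_force': 0.0, 'width': 1.001835172203715}
```

View pics/scene0.png

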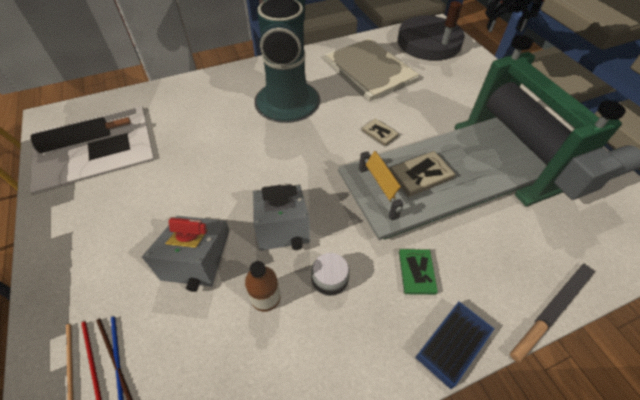

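View pics/top0.png

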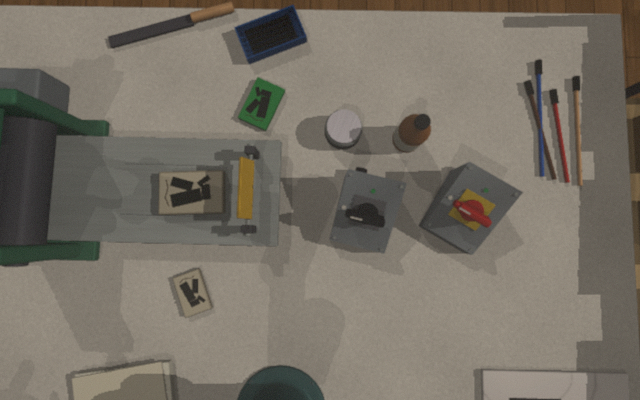

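The top view (image right = −y, up = +x) shows the stop upright at about (246,188), the stone at (190,192) with its smaller twin at (191,292), the black handle at (365,213), the red handle at (472,210), the tin at (344,127) and the bottle at (411,132).

```bash
cat > h.py <<'E'
import numpy as np, cv2, pickle
from scipy.spatial.transform import Rotation as Ro
from workcell import bot, imaging
def ray(c,u,v):
    R=np.array(c["R"]);t=np.array(c["t"])
    return -R.T@t, R.T@np.array([(u-c["cx"])/c["fx"],(v-c["cy"])/c["fy"],1])
def onz(c,u,v,z):
    o,d=ray(c,u,v); return o+d*(z-o[2])/d[2]
def proj(c,X):
    p=np.array(c["R"])@np.array(X)+np.array(c["t"]); return np.array([c["fx"]*p[0]/p[2]+c["cx"],c["fy"]*p[1]/p[2]+c["cy"]])
def tri(l):
    A=np.zeros((3,3));b=np.zeros(3);m=[]
    for c,u,v in l:
        o,d=ray(c,u,v);d=d/np.linalg.norm(d);P=np.eye(3)-np.outer(d,d);A+=P;b+=P@o;m.append((P,o))
    X=np.linalg.solve(A,b); return X,[np.linalg.norm(P@(X-o)) for P,o in m]
def pose(): 
    s=bot.read_state(); return np.array(s["tool_pos"]),Ro.from_rotvec(s["tcp_rot"])
def move(p,R=None):
    """units for step_arm to reach world TCP p, orientation R from measured pose"""
    p0,R0=pose(); d=R0.inv().apply(np.array(p)-p0)/0.5
    a=np.zeros(3) if R is None else np.degrees((R0.inv()*R).as_rotvec())/30
    print("shift",d.round(4),"turn",a.round(4))
E
python3 - <<'E'
from h import *
d=pickle.load(open("cams.pkl","rb"));T=d["top"];S=d["scene"]
for n,u,v,z in [("bedR_far",281,139,.05),("bedR_near",278,245,.05),("stop top",247,188,.14),("stone",190,192,.072),("stR1",222,171,.072),("stR2",222,212,.072),("stL1",159,173,.072),("stL2",154,213,.072),("brF",251,150,.116),("brN",248,230,.116),("black",365,213,.12),("red",472,210,.12),("small",191,292,.022)]:
    print(n,onz(T,u,v,z).round(3))
print("red",tri([(T,472,208),(S,186,227)]))
print("brF",tri([(T,251,149),(S,397,205)]), "brN",tri([(T,248,230),(S,364,157)]))
c=imaging.read_camera("wrist");p,R=pose()
Rc=np.array(c["R"]);o=-Rc.T@np.array(c["t"])
print("cam in tool",R.inv().apply(o-p), "axes (cols cam xyz in tool)\n",(R.as_matrix().T@Rc.T).round(3),c["fx"])
print(R.as_matrix().round(3))
E
```

```text
bedR_far [0.641 0.011 0.05 ]
bedR_near [0.391 0.011 0.05 ]
stop top [0.512 0.069 0.14 ]
stone [0.508 0.213 0.072]
stR1 [0.558 0.142 0.072]
stR2 [0.464 0.138 0.072]
stL1 [0.551 0.287 0.072]
stL2 [0.459 0.293 0.072]
brF [0.599 0.068 0.116]
brN [0.424 0.068 0.116]
black [ 0.465 -0.182  0.12 ]
red [ 0.476 -0.41   0.12 ]
small [0.275 0.217 0.022]
red (array([ 0.47997302, -0.41155629,  0.11934594]), [np.float64(0.00119400735966656), np.float64(0.0011940073596664945)])
brF (array([0.60421082, 0.07186845, 0.10391968]), [np.float64(0.0013835555078402742), np.float64(0.001383555507840195)]) brN (array([0.42483397, 0.07367748, 0.09667053]), [np.float64(0.0015619117669552415), np.float64(0.0015619117669552378)])
cam in tool [ 0.0664247  -0.00032358 -0.14250009] axes (cols cam xyz in tool)
 [[ 0.    -0.964 -0.264]
 [ 1.     0.    -0.   ]
 [ 0.    -0.264  0.964]] 336.14759480277297
[[-0.938  0.347 -0.001]
 [ 0.347  0.938 -0.002]
 [ 0.    -0.002 -1.   ]]
```

Run:
```python
from h import *
R=Ro.from_matrix(np.array([[0,1,0],[1,0,0],[0,0,-1.]]))
move([.30,.52,.36]); move([.515,.2,.32],R)
```

```text
shift [-0.2013 -0.1656 -0.2593] turn [0. 0. 0.]
shift [-0.8269 -0.6162 -0.1785] turn [-3.0000e-03  2.0000e-03  2.3223e+00]
```

>>> step_arm(series=[{"z":-0.2,"grip":1},{"x":-0.05,"y":-0.04,"z":-0.26,"az":0.3,"grip":1},{"x":-0.12,"y":-0.1,"z":-0.26,"az":0.6,"grip":1},{"x":-0.2,"y":-0.165,"z":-0.26,"az":0.9,"grip":1},{"x":-0.27,"y":-0.21,"z":-0.26,"az":1,"grip":1},{"x":-0.35,"y":-0.27,"z":-0.25,"az":1,"grip":1},{"x":-0.35,"y":-0.27,"z":-0.25,"az":1,"grip":1}])

```text
validation failed for argument at $.se...
```

Run:
```python
from h import *
R=Ro.from_matrix(np.array([[0,1,0],[1,0,0],[0,0,-1.]]))
print(pose()[0]);move([.515,.2,.32],R)
```

```text
[0.23430267 0.63242024 0.23021691]
shift [-0.8269 -0.6162 -0.1785] turn [-3.0000e-03  2.0000e-03  2.3223e+00]
```

>>> step_arm(series=[{"x":0.0,"y":0.0,"z":-0.1,"ax":0.0,"ay":0.0,"az":0.0,"grip":1.0}])

```text
time: 0.25
tool_pos: [0.2323, 0.6276, 0.2708]
tcp_rot: [-0.554, -3.088, 0.03]
wrist_force: [0.8, 0.1, -1.8]
width: 0.862
grip_force: 0.0
```

>>> step_arm(series=[{"x":-0.02,"y":-0.01,"z":-0.1,"ax":0.0,"ay":0.0,"az":0.1,"grip":1.0},{"x":-0.05,"y":-0.04,"z":-0.16,"ax":0.0,"ay":0.0,"az":0.3,"grip":1.0},{"x":-0.12,"y":-0.1,"z":-0.16,"ax":0.0,"ay":0.0,"az":0.6,"grip":1.0},{"x":-0.2,"y":-0.165,"z":-0.16,"ax":0.0,"ay":0.0,"az":0.9,"grip":1.0},{"x":-0.27,"y":-0.21,"z":-0.16,"ax":0.0,"ay":0.0,"az":0.99,"grip":1.0},{"x":-0.35,"y":-0.27,"z":-0.15,"ax":0.0,"ay":0.0,"az":0.99,"grip":1.0},{"x":-0.35,"y":-0.27,"z":-0.15,"ax":0.0,"ay":0.0,"az":0.99,"grip":1.0}])

```text
time: 0.95
tool_pos: [0.3543, 0.4409, 0.3557]
tcp_rot: [1.335, 2.841, -0.004]
wrist_force: [0.4, -0.4, 0.2]
width: -0.003
grip_force: 0.0
```

Run:
```python
from h import *
R=Ro.from_matrix(np.array([[0,1,0],[1,0,0],[0,0,-1.]]))
print(pose()[0],bot.read_state()["q"].round(2));move([.515,.2,.32],R)
```

```text
[0.35430328 0.44087685 0.35568378] [ 0.85  0.01  1.67 -0.    1.47  0.16]
shift [-0.5758 -0.0599  0.0731] turn [-3.0000e-04  6.2000e-03  1.3218e+00]
```

>>> step_arm(series=[{"x":-0.1,"y":-0.01,"z":0.0,"ax":0.0,"ay":0.0,"az":0.25,"grip":1.0},{"x":-0.2,"y":-0.02,"z":0.0,"ax":0.0,"ay":0.0,"az":0.5,"grip":1.0},{"x":-0.3,"y":-0.03,"z":0.02,"ax":0.0,"ay":0.0,"az":0.75,"grip":1.0},{"x":-0.4,"y":-0.04,"z":0.04,"ax":0.0,"ay":0.0,"az":0.95,"grip":1.0},{"x":-0.5,"y":-0.05,"z":0.06,"ax":0.0,"ay":0.0,"az":1.0,"grip":1.0},{"x":-0.576,"y":-0.06,"z":0.073,"ax":0.0,"ay":0.0,"az":1.0,"grip":1.0},{"x":-0.576,"y":-0.06,"z":0.073,"ax":0.0,"ay":0.0,"az":1.0,"grip":1.0}])

```text
time: 1.65
tool_pos: [0.5152, 0.2017, 0.3178]
tcp_rot: [2.026, 2.401, -0.005]
wrist_force: [-0.0, 0.3, -0.1]
width: -0.002
grip_force: 0.0
```

>>> step_arm(series=[{"x":0.0,"y":0.0,"z":0.0,"ax":0.0,"ay":0.0,"az":0.25,"grip":1.0},{"x":0.0,"y":0.0,"z":0.0,"ax":0.0,"ay":0.0,"az":0.32,"grip":1.0},{"x":0.0,"y":0.0,"z":0.0,"ax":0.0,"ay":0.0,"az":0.32,"grip":1.0}])

```text
time: 1.95
tool_pos: [0.5134, 0.2065, 0.3196]
tcp_rot: [-2.213, -2.229, 0.0]
wrist_force: [-0.6, -0.1, -0.1]
width: -0.001
grip_force: 0.0
```

Run:
```python
from h import *
R=Ro.from_matrix(np.array([[0,1,0],[1,0,0],[0,0,-1.]]))
print(pose()[0],bot.read_state()["q"].round(2));move([.515,.2,.32],R)
c=imaging.read_camera("wrist");pickle.dump(c,open("w1.pkl","wb"))
cv2.imwrite("pics/w1.png",cv2.cvtColor(c["img"],cv2.COLOR_RGB2BGR))
```

```text
[0.51337962 0.20652244 0.31964134] [ 0.34 -0.01  1.75  0.    1.4   0.33]
shift [-0.0131  0.0031 -0.0007] turn [-0.0012 -0.0009  0.0134]
```

View pics/w1.png

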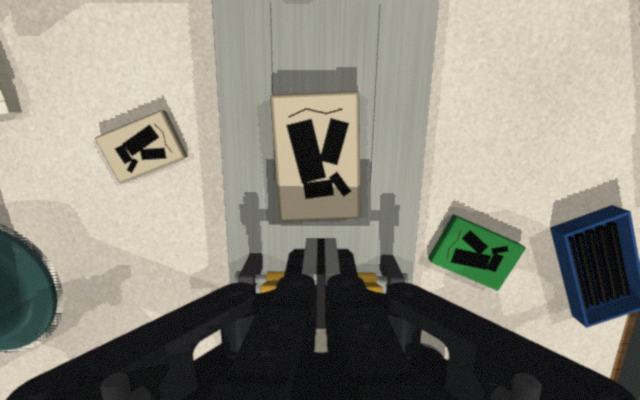

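The wrist view shows the stone with top-face corners at about (273,95), (357,93), (281,220) and (360,218). The bed edges run near columns 215 and 437 at the top, with the brackets at about (250,268) and (393,268).

Run:
```python
from h import *
c=pickle.load(open("w1.pkl","rb"));d=pickle.load(open("cams.pkl","rb"))
for u,v in [(273,95),(357,93),(281,220),(360,218)]: print("stone",onz(c,u,v,.072).round(4))
g=cv2.cvtColor(c["img"],cv2.COLOR_RGB2HSV)
for v in (20,60,120,160): print(v,[tuple(g[v,u]) for u in (190,200,206,210,214,218,222,230,420,430,434,438,442,446,450)])
# bed edges by saturation change
for v in range(10,230,30):
    s=cv2.GaussianBlur(c["img"].astype(np.float32),(1,5),0)[v]; b=s[:,0]-s[:,2]  # R-B: table warm, bed cool
    l=[u for u in range(195,262) if b[u-3:u].mean()>8>=b[u:u+3].mean()]; r=[u for u in range(400,470) if b[u-3:u].mean()<8<=b[u:u+3].mean()]
    print(v,l,r,[onz(c,u,v,.05)[:2].round(3) for u in l[:1]+r[:1]])
# top cam yellow stop outline
T=d["top"];h=cv2.cvtColor(T["img"],cv2.COLOR_RGB2HSV)
m=cv2.inRange(h,(15,140,80),(32,255,255));m[:,300:]=0
print(cv2.minAreaRect(np.argwhere(m)[:,::-1].astype(np.float32)))
for th in (2.6,2.8,3.0,3.2):
    e=np.array([0,np.sin(th),-np.cos(th)]);n=np.array([0,np.cos(th),np.sin(th)]);H=np.array([.515,.072,.1])
    print(th,proj(T,H+.046*e+.009*n).round(1),proj(T,H+.046*e+.001*n).round(1),proj(T,H+.009*n).round(1))
```

```text
stone [0.4602 0.2848 0.072 ]
stone [0.5534 0.2876 0.072 ]
stone [0.4656 0.1384 0.072 ]
stone [0.5623 0.1417 0.072 ]
20 [(np.uint8(19), np.uint8(33), np.uint8(196)), (np.uint8(18), np.uint8(34), np.uint8(196)), (np.uint8(18), np.uint8(34), np.uint8(196)), (np.uint8(17), np.uint8(36), np.uint8(197)), (np.uint8(33), np.uint8(16), np.uint8(162)), (np.uint8(33), np.uint8(18), np.uint8(156)), (np.uint8(30), np.uint8(14), np.uint8(160)), (np.uint8(30), np.uint8(16), np.uint8(159)), (np.uint8(30), np.uint8(16), np.uint8(160)), (np.uint8(33), np.uint8(16), np.uint8(158)), (np.uint8(27), np.uint8(17), np.uint8(165)), (np.uint8(20), np.uint8(35), np.uint8(197)), (np.uint8(20), np.uint8(34), np.uint8(201)), (np.uint8(19), np.uint8(35), np.uint8(199)), (np.uint8(21), np.uint8(34), np.uint8(220))]
60 [(np.uint8(21), np.uint8(33), np.uint8(224)), (np.uint8(18), np.uint8(34), np.uint8(197)), (np.uint8(21), np.uint8(34), np.uint8(196)), (np.uint8(19), np.uint8(37), np.uint8(188)), (np.uint8(16), np.uint8(33), np.uint8(187)), (np.uint8(23), np.uint8(19), np.uint8(162)), (np.uint8(30), np.uint8(16), np
[... 1420 characters left out ...]
np.uint8(30), np.uint8(17), np.uint8(164)), (np.uint8(18), np.uint8(33), np.uint8(202)), (np.uint8(19), np.uint8(34), np.uint8(218)), (np.uint8(21), np.uint8(32), np.uint8(222)), (np.uint8(21), np.uint8(31), np.uint8(223)), (np.uint8(19), np.uint8(37), np.uint8(207)), (np.uint8(22), np.uint8(29), np.uint8(225))]
10 [] [] []
40 [] [] []
70 [] [] []
100 [] [] []
130 [] [] []
160 [] [] []
190 [] [] []
220 [240, 241, 242] [468, 469] [array([0.41, 0.13]), array([0.705, 0.133])]
((148.0, 109.0), (218.0, 296.0), 90.0)
2.6 [237.6 186.4] [234.8 186.5] [252.4 188.6]
2.8 [241.7 186.3] [238.4 186.4] [252.9 188.7]
3.0 [246.1 186.4] [242.4 186.4] [253.2 188.8]
3.2 [250.7 186.5] [246.8 186.4] [253.4 188.9]
```

Run:
```python
from h import *
c=pickle.load(open("w1.pkl","rb"));d=pickle.load(open("cams.pkl","rb"))
I=c["img"].astype(float);s=cv2.blur(I[...,0]-I[...,2],(5,5))
L=[];Rr=[]
for v in range(10,200,10):
    l=195+np.argmin(np.diff(s[v,195:240])); r=405+np.argmax(np.diff(s[v,405:450]))
    L.append(onz(c,l+.5,v,.05)[:2]);Rr.append(onz(c,r+.5,v,.05)[:2])
for P in (np.array(L),np.array(Rr)):
    k=np.polyfit(P[:,1],P[:,0],1);rs=P[:,0]-np.polyval(k,P[:,1]);g=abs(rs)<.004;k=np.polyfit(P[g,1],P[g,0],1);print("x=",k,"n",g.sum(),"x at y=.08",np.polyval(k,.08))
T=d["top"];h=cv2.cvtColor(T["img"],cv2.COLOR_RGB2HSV)
m=cv2.inRange(h,(15,120,80),(32,255,255));m[:,280:]=0;m[:140]=0;m[240:]=0;m[:,:225]=0
q=np.argwhere(m)[:,::-1];print(q.min(0),q.max(0),cv2.minAreaRect(q.astype(np.float32)))
```

```text
x= [0.00828582 0.38909802] n 19 x at y=.08 0.3897608841490524
x= [0.00291612 0.63999033] n 19 x at y=.08 0.6402236177133527
[237 157] [253 218] ((245.1646270751953, 187.5485076904297), (14.77884292602539, 60.86385726928711), 2.38594388961792)
```

>>> step_arm(series=[{"x":-0.1,"y":0.003,"z":0.0,"ax":0.0,"ay":0.0,"az":0.013,"grip":1.0},{"x":-0.2,"y":0.003,"z":0.0,"ax":0.0,"ay":0.0,"az":0.013,"grip":1.0},{"x":-0.3,"y":0.003,"z":0.03,"ax":0.0,"ay":0.0,"az":0.013,"grip":1.0},{"x":-0.35,"y":0.003,"z":0.1,"ax":0.0,"ay":0.0,"az":0.013,"grip":1.0},{"x":-0.35,"y":0.003,"z":0.2,"ax":0.0,"ay":0.0,"az":0.013,"grip":1.0},{"x":-0.35,"y":0.003,"z":0.28,"ax":0.0,"ay":0.0,"az":0.013,"grip":1.0},{"x":-0.35,"y":0.003,"z":0.34,"ax":0.0,"ay":0.0,"az":0.013,"grip":1.0},{"x":-0.35,"y":0.003,"z":0.367,"ax":0.0,"ay":0.0,"az":0.013,"grip":1.0},{"x":-0.35,"y":0.003,"z":0.367,"ax":0.0,"ay":0.0,"az":0.013,"grip":1.0}])

```text
time: 2.9
tool_pos: [0.5147, 0.0312, 0.1343]
tcp_rot: [-2.218, -2.22, 0.005]
wrist_force: [0.1, -0.4, -0.4]
width: -0.003
grip_force: 0.0
```

Run:
```python
from h import *
p,R=pose();print(p,R.as_matrix().round(3))
H=np.array([.072,.100])
W=[]
for th in (2.8,2.5,2.2,1.9,1.65,1.5708):
    n=np.array([np.cos(th),np.sin(th)]);e=np.array([np.sin(th),-np.cos(th)]);W.append((th,H+(.009*n+.036*e)-[.011,0]))
W.append(("sh",H+[.037,.010]))
for th,s in ((1.3,.026),(1.0,.028),(.7,.03),(.4,.032),(.2,.034),(.0,.035)):
    n=np.array([np.cos(th),np.sin(th)]);e=np.array([np.sin(th),-np.cos(th)]);W.append((th,H+(.009*n+s*e)+[.011,0]))
for th,w in W: print(th,w.round(4),"x,z units",((w[0]-p[1])/.5).round(3),((p[2]-w[1])/.5).round(3))
```

```text
[0.51466295 0.03116682 0.13425925] [[-0.001  1.    -0.004]
 [ 1.     0.001  0.   ]
 [ 0.    -0.004 -1.   ]]
2.8 [0.0646 0.1369] x,z units 0.067 -0.005
2.5 [0.0753 0.1342] x,z units 0.088 0.0
2.2 [0.0848 0.1285] x,z units 0.107 0.012
1.9 [0.0922 0.1202] x,z units 0.122 0.028
1.65 [0.0962 0.1118] x,z units 0.13 0.045
1.5708 [0.097 0.109] x,z units 0.132 0.051
sh [0.109 0.11 ] x,z units 0.156 0.049
1.3 [0.1105 0.1017] x,z units 0.159 0.065
1.0 [0.1114 0.0924] x,z units 0.161 0.084
0.7 [0.1092 0.0829] x,z units 0.156 0.103
0.4 [0.1038 0.074 ] x,z units 0.145 0.12
0.2 [0.0986 0.0685] x,z units 0.135 0.132
0.0 [0.092 0.065] x,z units 0.122 0.139
```

>>> step_arm(series=[{"x":0.05,"y":0.0,"z":-0.004,"ax":0.0,"ay":0.0,"az":0.0,"grip":1.0},{"x":0.067,"y":0.0,"z":-0.004,"ax":0.0,"ay":0.0,"az":0.0,"grip":1.0},{"x":0.088,"y":0.0,"z":0.0,"ax":0.0,"ay":0.0,"az":0.0,"grip":1.0},{"x":0.107,"y":0.0,"z":0.012,"ax":0.0,"ay":0.0,"az":0.0,"grip":1.0},{"x":0.122,"y":0.0,"z":0.028,"ax":0.0,"ay":0.0,"az":0.0,"grip":1.0},{"x":0.13,"y":0.0,"z":0.045,"ax":0.0,"ay":0.0,"az":0.0,"grip":1.0},{"x":0.133,"y":0.0,"z":0.049,"ax":0.0,"ay":0.0,"az":0.0,"grip":1.0},{"x":0.133,"y":0.0,"z":0.049,"ax":0.0,"ay":0.0,"az":0.0,"grip":1.0}])

```text
time: 3.7
tool_pos: [0.5167, 0.0976, 0.112]
tcp_rot: [2.221, 2.222, 0.001]
wrist_force: [1.1, -0.8, 0.4]
width: 0.001
grip_force: 0.6
```

Run:
```python
from h import *
print(pose()[0]);c=imaging.read_camera("scene")
a=cv2.resize(c["img"][110:240,310:510],None,fx=4,fy=4,interpolation=cv2.INTER_CUBIC)
cv2.imwrite("pics/s1.png",cv2.cvtColor(a,cv2.COLOR_RGB2BGR))
```

```text
[0.51674549 0.0975668  0.11201839]
```

View pics/s1.png

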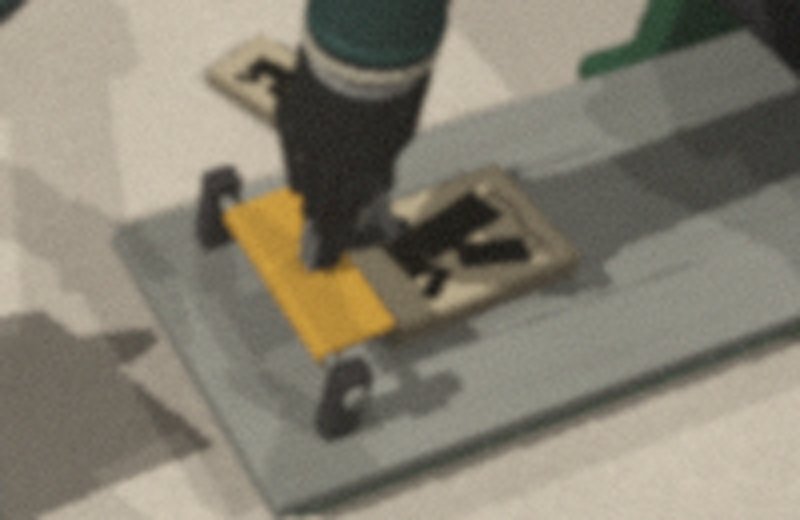

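The stop now lies almost level, with the fingertip on its upper face. The stone beyond it hasn't moved, so I'm pushing on down.

>>> step_arm(series=[{"x":0.024,"y":0.0,"z":-0.003,"ax":0.0,"ay":0.0,"az":0.0,"grip":1.0},{"x":0.026,"y":0.0,"z":0.021,"ax":0.0,"ay":0.0,"az":0.0,"grip":1.0},{"x":0.028,"y":0.0,"z":0.039,"ax":0.0,"ay":0.0,"az":0.0,"grip":1.0},{"x":0.023,"y":0.0,"z":0.058,"ax":0.0,"ay":0.0,"az":0.0,"grip":1.0},{"x":0.012,"y":0.0,"z":0.076,"ax":0.0,"ay":0.0,"az":0.0,"grip":1.0},{"x":0.002,"y":0.0,"z":0.087,"ax":0.0,"ay":0.0,"az":0.0,"grip":1.0},{"x":-0.004,"y":0.0,"z":0.092,"ax":0.0,"ay":0.0,"az":0.0,"grip":1.0},{"x":-0.008,"y":0.0,"z":0.092,"ax":0.0,"ay":0.0,"az":0.0,"grip":1.0},{"x":-0.008,"y":0.0,"z":0.092,"ax":0.0,"ay":0.0,"az":0.0,"grip":1.0}])

```text
time: 4.65
tool_pos: [0.5155, 0.0944, 0.0648]
tcp_rot: [-2.221, -2.217, -0.001]
wrist_force: [1.1, 8.9, -2.5]
width: -0.005
grip_force: 2.4
```

>>> step_arm(series=[{"x":-0.003,"y":0.0,"z":0.0,"ax":0.0,"ay":0.0,"az":0.0,"grip":1.0},{"x":-0.003,"y":0.0,"z":0.0,"ax":0.0,"ay":0.0,"az":0.0,"grip":1.0}])

```text
time: 4.85
tool_pos: [0.5155, 0.0943, 0.0648]
tcp_rot: [-2.221, -2.216, -0.004]
wrist_force: [0.7, 13.3, -4.0]
width: 0.001
grip_force: 4.3
```

The stop is hard on its end: force rises with no further travel. Next I retract, go over the stone and open part way for a two-finger push.

>>> step_arm(series=[{"x":0.025,"y":0.0,"z":-0.01,"ax":0.0,"ay":0.0,"az":0.0,"grip":1.0},{"x":0.03,"y":0.0,"z":-0.1,"ax":0.0,"ay":0.0,"az":0.0,"grip":1.0},{"x":0.04,"y":-0.01,"z":-0.19,"ax":0.0,"ay":0.0,"az":0.0,"grip":0.5},{"x":0.12,"y":-0.015,"z":-0.21,"ax":0.0,"ay":0.0,"az":0.0,"grip":-0.29},{"x":0.22,"y":-0.015,"z":-0.21,"ax":0.0,"ay":0.0,"az":0.0,"grip":-0.29},{"x":0.32,"y":-0.015,"z":-0.21,"ax":0.0,"ay":0.0,"az":0.0,"grip":-0.29},{"x":0.42,"y":-0.015,"z":-0.21,"ax":0.0,"ay":0.0,"az":0.0,"grip":-0.29},{"x":0.471,"y":-0.015,"z":-0.21,"ax":0.0,"ay":0.0,"az":0.0,"grip":-0.29},{"x":0.471,"y":-0.015,"z":-0.21,"ax":0.0,"ay":0.0,"az":0.0,"grip":-0.29}])

```text
time: 5.75
tool_pos: [0.5084, 0.33, 0.1705]
tcp_rot: [2.217, 2.225, -0.001]
wrist_force: [0.4, -0.1, 0.3]
width: 0.645
grip_force: 0.0
```

Run:
```python
from h import *
print(pose()[0]);R=Ro.from_matrix(np.array([[0,1,0],[1,0,0],[0,0,-1.]]));move([.508,.33,.055],R)
c=imaging.read_camera("top")
a=cv2.resize(c["img"][120:260,130:330],None,fx=4,fy=4,interpolation=cv2.INTER_CUBIC)
cv2.imwrite("pics/t2.png",cv2.cvtColor(a,cv2.COLOR_RGB2BGR))
```

```text
[0.50835579 0.3300197  0.17046315]
shift [ 0.     -0.0007  0.2309] turn [-0.0003  0.0006  0.0069]
```

View pics/t2.png

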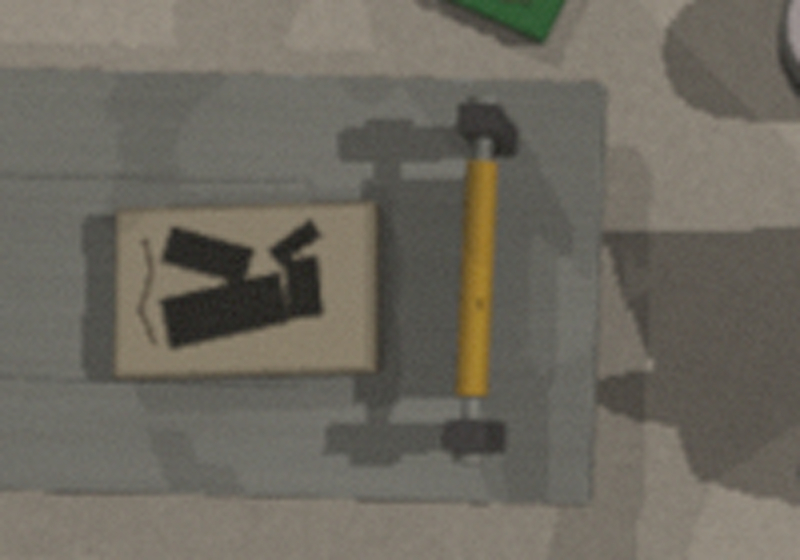

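The stop hangs vertical between its brackets at crop (477,280), and the stone is clear of it at crop (245,290). The press looks slightly turned, so I'll measure its yaw in the world frame.

Run:
```python
from h import *
c=pickle.load(open("cams.pkl","rb"))["top"]
f=lambda u,v,z: onz(c,130+u/4-.4,120+v/4-.4,z)[:2]
def a(n,p,q,z):
    P,Q=f(*p,z),f(*q,z); d=Q-P; print(n,P.round(4),Q.round(4),"yaw",((np.arctan2(d[1],d[0])+np.pi/4)%(np.pi/2)-np.pi/4).round(4))
a("stop",(482,160),(472,395),.105);a("bedend",(605,85),(592,500),.05);a("bedtop",(0,68),(600,82),.05);a("bedbot",(0,490),(590,503),.05)
a("br",(488,128),(474,437),.116)
a("st top",(118,210),(375,203),.072);a("st bot",(118,377),(375,370),.072);a("st endL",(117,210),(117,377),.072);a("st endR",(375,203),(376,370),.072)
```

```text
stop [0.5795 0.0715] [0.4496 0.0724] yaw -0.0065
bedend [0.6362 0.0108] [0.3917 0.0115] yaw -0.0028
bedtop [0.6403 0.372 ] [0.6379 0.0139] yaw -0.0067
bedbot [0.3908 0.3557] [0.39   0.0126] yaw -0.0025
br [0.5952 0.0667] [0.4268 0.0683] yaw -0.0095
st top [0.5529 0.2867] [0.5596 0.1387] yaw 0.0452
st bot [0.4569 0.2811] [0.4636 0.1347] yaw 0.0458
st endL [0.5529 0.2873] [0.4569 0.2817] yaw 0.0578
st endR [0.5596 0.1387] [0.4636 0.1341] yaw 0.048
```

>>> step_arm(series=[{"x":0.0,"y":0.0,"z":0.1,"ax":0.0,"ay":0.0,"az":0.018,"grip":-0.29},{"x":0.0,"y":0.0,"z":0.18,"ax":0.0,"ay":0.0,"az":0.018,"grip":-0.29},{"x":0.0,"y":0.0,"z":0.225,"ax":0.0,"ay":0.0,"az":0.018,"grip":-0.29},{"x":0.0,"y":0.0,"z":0.23,"ax":0.0,"ay":0.0,"az":0.018,"grip":-0.29},{"x":0.0,"y":0.0,"z":0.23,"ax":0.0,"ay":0.0,"az":0.018,"grip":-0.29}])

```text
time: 6.3
tool_pos: [0.5087, 0.3255, 0.0554]
tcp_rot: [2.233, 2.209, -0.003]
wrist_force: [0.1, 0.1, -0.3]
width: 0.645
grip_force: 0.0
```

>>> step_arm(series=[{"x":-0.02,"y":0.0,"z":0.0,"ax":0.0,"ay":0.0,"az":0.0,"grip":-0.29},{"x":-0.04,"y":0.0,"z":0.0,"ax":0.0,"ay":0.0,"az":0.0,"grip":-0.29},{"x":-0.055,"y":0.0,"z":0.0,"ax":0.0,"ay":0.0,"az":0.0,"grip":-0.29},{"x":-0.065,"y":0.0,"z":0.0,"ax":0.0,"ay":0.0,"az":0.0,"grip":-0.29},{"x":-0.075,"y":0.0,"z":0.0,"ax":0.0,"ay":0.0,"az":0.0,"grip":-0.29},{"x":-0.085,"y":0.0,"z":0.0,"ax":0.0,"ay":0.0,"az":0.0,"grip":-0.29},{"x":-0.095,"y":0.0,"z":0.0,"ax":0.0,"ay":0.0,"az":0.0,"grip":-0.29},{"x":-0.105,"y":0.0,"z":0.0,"ax":0.0,"ay":0.0,"az":0.0,"grip":-0.29},{"x":-0.115,"y":0.0,"z":0.0,"ax":0.0,"ay":0.0,"az":0.0,"grip":-0.29}])

```text
time: 7.2
tool_pos: [0.5097, 0.2711, 0.0575]
tcp_rot: [-2.233, -2.21, -0.007]
wrist_force: [-0.1, 6.3, 4.8]
width: 0.642
grip_force: 3.1
```

>>> step_arm(series=[{"x":-0.006,"y":0.0,"z":0.0,"ax":0.0,"ay":0.0,"az":0.0,"grip":-0.29},{"x":-0.012,"y":0.0,"z":0.0,"ax":0.0,"ay":0.0,"az":0.0,"grip":-0.29},{"x":-0.018,"y":0.0,"z":0.0,"ax":0.0,"ay":0.0,"az":0.0,"grip":-0.29},{"x":-0.024,"y":0.0,"z":0.0,"ax":0.0,"ay":0.0,"az":0.0,"grip":-0.29},{"x":-0.03,"y":0.0,"z":0.0,"ax":0.0,"ay":0.0,"az":0.0,"grip":-0.29},{"x":-0.036,"y":0.0,"z":0.0,"ax":0.0,"ay":0.0,"az":0.0,"grip":-0.29},{"x":-0.042,"y":0.0,"z":0.0,"ax":0.0,"ay":0.0,"az":0.0,"grip":-0.29},{"x":-0.046,"y":0.0,"z":0.0,"ax":0.0,"ay":0.0,"az":0.0,"grip":-0.29}])

```text
time: 8.0
tool_pos: [0.5094, 0.248, 0.0574]
tcp_rot: [-2.233, -2.21, -0.006]
wrist_force: [-0.0, 6.1, 4.7]
width: 0.645
grip_force: 3.0
```

>>> step_arm(series=[{"x":-0.002,"y":0.0,"z":0.0,"ax":0.0,"ay":0.0,"az":0.0,"grip":-0.29},{"x":-0.004,"y":0.0,"z":0.0,"ax":0.0,"ay":0.0,"az":0.0,"grip":-0.29},{"x":-0.004,"y":0.0,"z":0.0,"ax":0.0,"ay":0.0,"az":0.0,"grip":-0.29}])

```text
time: 8.3
tool_pos: [0.5093, 0.2459, 0.0574]
tcp_rot: [-2.233, -2.21, -0.006]
wrist_force: [0.7, 5.3, 3.3]
width: 0.644
grip_force: 2.7
```

>>> step_arm(series=[{"x":-0.002,"y":0.0,"z":0.0,"ax":0.0,"ay":0.0,"az":0.0,"grip":-0.29},{"x":-0.004,"y":0.0,"z":0.0,"ax":0.0,"ay":0.0,"az":0.0,"grip":-0.29},{"x":-0.006,"y":0.0,"z":0.0,"ax":0.0,"ay":0.0,"az":0.0,"grip":-0.29}])

```text
time: 8.6
tool_pos: [0.5093, 0.2443, 0.0574]
tcp_rot: [-2.232, -2.208, -0.009]
wrist_force: [-0.4, 12.5, 1.7]
width: 0.646
grip_force: 6.3
```

>>> step_arm(series=[{"x":-0.002,"y":0.0,"z":0.0,"ax":0.0,"ay":0.0,"az":0.0,"grip":-0.29},{"x":-0.004,"y":0.0,"z":0.0,"ax":0.0,"ay":0.0,"az":0.0,"grip":-0.29}])

```text
time: 8.8
tool_pos: [0.5093, 0.2441, 0.0575]
tcp_rot: [-2.232, -2.206, -0.013]
wrist_force: [-1.1, 19.3, 0.7]
width: 0.647
grip_force: 9.6
```

Contact with the stop, about 19 N. One small nudge to square it, then I back off and head for the red console.

>>> step_arm(series=[{"x":-0.002,"y":0.0,"z":0.0,"ax":0.0,"ay":0.0,"az":0.0,"grip":-0.29},{"x":-0.002,"y":0.0,"z":0.0,"ax":0.0,"ay":0.0,"az":0.0,"grip":-0.29},{"x":-0.002,"y":0.0,"z":0.0,"ax":0.0,"ay":0.0,"az":0.0,"grip":-0.29}])

```text
time: 9.1
tool_pos: [0.5092, 0.2441, 0.0575]
tcp_rot: [-2.231, -2.206, -0.014]
wrist_force: [-1.3, 19.1, -0.2]
width: 0.651
grip_force: 9.9
```

>>> step_arm(series=[{"x":0.02,"y":0.0,"z":0.0,"ax":0.0,"ay":0.0,"az":0.0,"grip":-0.29},{"x":0.05,"y":0.0,"z":0.0,"ax":0.0,"ay":0.0,"az":0.0,"grip":-0.29},{"x":0.06,"y":0.0,"z":-0.08,"ax":0.0,"ay":0.0,"az":0.0,"grip":-0.29},{"x":0.06,"y":0.0,"z":-0.18,"ax":0.0,"ay":0.0,"az":0.0,"grip":-0.29},{"x":0.06,"y":0.0,"z":-0.28,"ax":0.0,"ay":0.0,"az":0.0,"grip":-0.29},{"x":0.0,"y":0.0,"z":-0.38,"ax":0.0,"ay":0.0,"az":0.0,"grip":-0.29},{"x":-0.05,"y":0.0,"z":-0.48,"ax":0.0,"ay":0.0,"az":0.0,"grip":-0.29},{"x":-0.05,"y":0.0,"z":-0.5,"ax":0.0,"ay":0.0,"az":0.0,"grip":-0.29}])

```text
time: 9.9
tool_pos: [0.509, 0.2122, 0.3106]
tcp_rot: [2.231, 2.206, 0.006]
wrist_force: [0.8, -0.4, 0.2]
width: 0.641
grip_force: 0.0
```

Run:
```python
from h import *
print(pose()[0])
c=imaging.read_camera("wrist");pickle.dump(c,open("w2.pkl","wb"))
t=imaging.read_camera("top");pickle.dump(t,open("t3.pkl","wb"))
b=cv2.resize(t["img"][140:240,140:300],(800,500),interpolation=cv2.INTER_CUBIC)
cv2.imwrite("pics/t3.png",cv2.cvtColor(b,cv2.COLOR_RGB2BGR))
```

```text
[0.50901357 0.21223005 0.31061276]
```

View pics/t3.png

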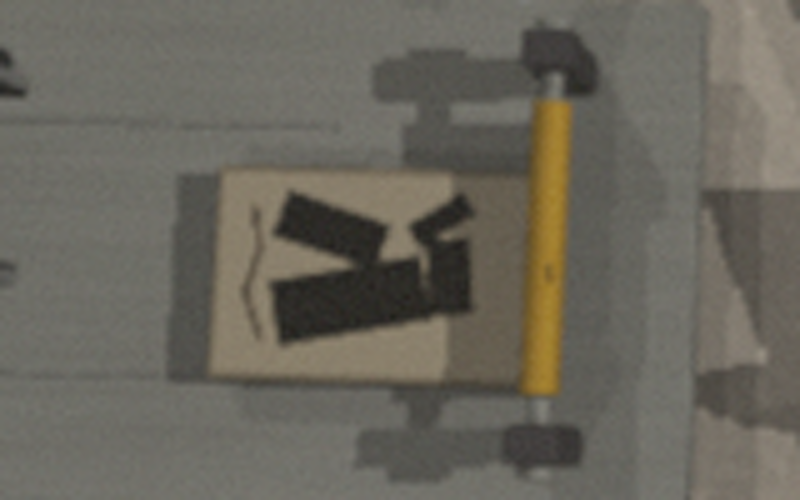

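The stone's far edge (220,172)-(210,377) is parallel to the stop (552,100)-(540,395) and its near end meets it, so it is flush. Now for the red console.

```bash
cat >> h.py <<'E'
def frame(psi):
    cx=np.array([np.cos(psi),np.sin(psi),0]);cy=np.array([-np.sin(psi),np.cos(psi),0]);a=-np.sin(np.radians(25))*cx+np.cos(np.radians(25))*np.array([0,0,1])
    return cx,cy,a,Ro.from_matrix(np.c_[cy,np.cross(-a,cy),-a])
E
python3 - <<'E'
from h import *
cx,cy,a,R=frame(-.58)
g=np.array([.480,-.4116,.119]); print(cx,cy,a)
p0,R0=pose();print((R0.inv()*R).as_rotvec()/np.radians(30))
move(g+a*.11,R)
E
```

```text
[ 0.83646265 -0.54802394  0.        ] [0.54802394 0.83646265 0.        ] [-0.35350439  0.23160492  0.90630779]
[-0.79706315 -0.24451826  1.06636844]
shift [-1.2006 -0.1254  0.1812] turn [-0.7971 -0.2445  1.0664]
```

>>> step_arm(series=[{"x":-0.1,"y":-0.01,"z":0.0,"ax":0.0,"ay":0.0,"az":0.0,"grip":-0.29},{"x":-0.2,"y":-0.02,"z":0.0,"ax":-0.1,"ay":-0.03,"az":0.1,"grip":-0.29},{"x":-0.3,"y":-0.03,"z":0.0,"ax":-0.2,"ay":-0.06,"az":0.25,"grip":-0.29},{"x":-0.4,"y":-0.04,"z":0.0,"ax":-0.3,"ay":-0.09,"az":0.4,"grip":-0.29},{"x":-0.5,"y":-0.05,"z":0.0,"ax":-0.4,"ay":-0.12,"az":0.55,"grip":-0.29},{"x":-0.6,"y":-0.06,"z":0.0,"ax":-0.5,"ay":-0.15,"az":0.7,"grip":-0.29},{"x":-0.7,"y":-0.08,"z":0.0,"ax":-0.6,"ay":-0.18,"az":0.85,"grip":-0.29},{"x":-0.8,"y":-0.1,"z":0.0,"ax":-0.7,"ay":-0.21,"az":0.95,"grip":-0.29},{"x":-0.9,"y":-0.11,"z":0.02,"ax":-0.78,"ay":-0.24,"az":1.0,"grip":-0.29},{"x":-0.97,"y":-0.12,"z":0.03,"ax":-0.8,"ay":-0.24,"az":1.0,"grip":-0.29},{"x":-1.0,"y":-0.125,"z":0.05,"ax":-0.8,"ay":-0.24,"az":1.0,"grip":-0.29},{"x":-1.0,"y":-0.125,"z":0.05,"ax":-0.8,"ay":-0.24,"az":1.0,"grip":-0.29}])

```text
time: 11.2
tool_pos: [0.438, -0.2865, 0.2762]
tcp_rot: [2.399, 1.35, 0.278]
wrist_force: [-0.7, -0.6, -0.6]
width: 0.647
grip_force: 0.0
```

Run:
```python
from h import *
cx,cy,a,R=frame(-.58)
g=np.array([.480,-.4116,.119]); print(bot.read_state()["q"].round(2)); move(g+a*.11,R)
c=imaging.read_camera("wrist");pickle.dump(c,open("w3.pkl","wb"))
for n,z in (("g",g),("tip",pose()[0])): print(n,proj(c,z))
```

```text
[-0.65 -0.34  2.16  0.04  0.9  -0.12]
shift [-0.1656  0.0513  0.1514] turn [-0.0216 -0.0078  0.0638]
g [345.43515873 253.08879715]
tip [321.00658558 254.61256632]
```

>>> step_arm(series=[{"x":-0.08,"y":0.025,"z":0.05,"ax":-0.02,"ay":-0.01,"az":0.06,"grip":-0.29},{"x":-0.15,"y":0.045,"z":0.1,"ax":-0.02,"ay":-0.01,"az":0.06,"grip":-0.29},{"x":-0.166,"y":0.051,"z":0.15,"ax":-0.02,"ay":-0.01,"az":0.06,"grip":-0.29},{"x":-0.166,"y":0.051,"z":0.15,"ax":-0.02,"ay":-0.01,"az":0.06,"grip":-0.29},{"x":-0.166,"y":0.051,"z":0.15,"ax":-0.02,"ay":-0.01,"az":0.06,"grip":-0.29}])

```text
time: 11.75
tool_pos: [0.4441, -0.3839, 0.223]
tcp_rot: [2.406, 1.311, 0.292]
wrist_force: [-0.2, 0.6, 0.3]
width: 0.642
grip_force: 0.0
```

Run:
```python
from h import *
print(pose()[0])
c=imaging.read_camera("wrist");pickle.dump(c,open("w4.pkl","wb"))
cv2.imwrite("pics/w4.png",cv2.cvtColor(c["img"],cv2.COLOR_RGB2BGR))
```

```text
[ 0.44407752 -0.3839192   0.22300826]
```

View pics/w4.png

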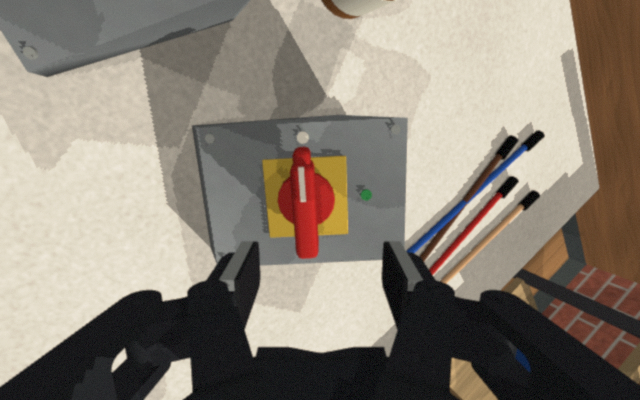

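The wrist view shows the red handle centred near (306,200), with its nose up at (302,155). The yellow plate corners are about (265,157), (346,155), (348,234) and (270,237), so I'll fit the console pose to the plate.

```bash
cat > fit.py <<'E'
from h import *
from scipy.optimize import least_squares
def corners(c,near,r):
    h=cv2.cvtColor(c["img"],cv2.COLOR_RGB2HSV);m=cv2.inRange(h,(18,130,70),(34,255,255))
    k=np.zeros_like(m);cv2.circle(k,tuple(int(x) for x in near),r,255,-1);m&=k
    H=cv2.convexHull(np.argwhere(m)[:,::-1].astype(np.int32).reshape(-1,1,2))
    for e in np.arange(1,20,.5):
        q=cv2.approxPolyDP(H,e,True)
        if len(q)<=4: break
    return q.reshape(-1,2).astype(float)
def model(p):
    cx,cy,a,_=frame(p[3]);up=np.cross(cy,a);o=np.array(p[:3])+.003*a
    return [o+.036*(i*up+j*cy) for i,j in ((-1,1),(1,1),(1,-1),(-1,-1))]
w4=pickle.load(open("w4.pkl","rb"));w3=pickle.load(open("w3.pkl","rb"));d=pickle.load(open("cams.pkl","rb"))
obs=[]
p0=[.49,-.415,.088,-.58]
for n,c in (("w4",w4),("w3",w3),("top",d["top"])):
    m=np.array([proj(c,x) for x in model(p0)]);q=corners(c,m.mean(0),75 if n[0]=="w" else 40);print(n,q.tolist(),m.round(0).tolist())
    if len(q)==4: obs.append((c,q,1))
def res(p):
    r=[]
    for c,q,w in obs:
        for x in model(p):
            u=proj(c,x);k=np.argmin(np.linalg.norm(q-u,axis=1));r+=list(w*(q[k]-u))
    return r
for o in (obs,obs[:1],obs[:2]):
    obs=o;s=least_squares(res,p0,loss="soft_l1");print(s.x.round(4),np.round(res(s.x),1))
E
python3 fit.py
```

```text
w4 [[347.0, 232.0], [270.0, 236.0], [263.0, 160.0], [345.0, 156.0]] [[269.0, 145.0], [354.0, 146.0], [352.0, 226.0], [272.0, 226.0]]
w3 [[366.0, 274.0], [307.0, 275.0], [305.0, 219.0], [366.0, 218.0]] [[310.0, 209.0], [375.0, 211.0], [370.0, 270.0], [308.0, 268.0]]
top [[494.0, 205.0], [475.0, 229.0], [449.0, 214.0], [467.0, 189.0]] [[445.0, 208.0], [465.0, 183.0], [493.0, 201.0], [472.0, 226.0]]
[ 0.4826 -0.4244  0.0785 -0.5182] [ 0.3 -0.3  0.  -0.2 -0.2 -0.8 -0.3 -0.4  1.2  0.5 -0.8  0.6  0.2  0.2
  1.   0.3  1.4  0.8  0.4  1.8 -1.4  1.2 -0.5 -0.4]
[ 0.4829 -0.4245  0.0776 -0.5202] [ 0.1  0.1  0.1  0.   0.  -0.3 -0.3  0.2]
[ 0.4827 -0.4245  0.0784 -0.518 ] [ 0.2 -0.3 -0.1 -0.2 -0.3 -0.7 -0.5 -0.3  1.   0.5 -0.9  0.6  0.1  0.3
  0.8  0.4]
```

```bash
cat >> fit.py <<'E'
print("fixed z");f=least_squares(lambda p:res([p[0],p[1],.085,p[2]]),[.483,-.424,-.52],loss="soft_l1");print(f.x.round(4),np.round(f.fun,1))
P=[.4828+0,-.4244,.085]; P[0],P[1]=f.x[:2]; cx,cy,a,R=frame(f.x[2])
move(np.array(P)+a*.060,R); move(np.array(P)+a*.017,R)
E
python3 fit.py | tail -5
```

```text
fixed z
[ 0.4816 -0.4211 -0.5144] [ 1.5  0.9 -0.9  1.4 -1.4 -1.1  0.3 -1.1  1.3  0.2 -1.9  0.6 -1.1 -0.8
  0.8 -0.9]
shift [-0.0246 -0.0259  0.1757] turn [ 0.0108  0.0503 -0.1001]
shift [-0.0223 -0.0264  0.2616] turn [ 0.0108  0.0503 -0.1001]
```

>>> step_arm(series=[{"x":-0.012,"y":-0.013,"z":0.06,"ax":0.01,"ay":0.05,"az":-0.1,"grip":-0.29},{"x":-0.024,"y":-0.026,"z":0.12,"ax":0.01,"ay":0.05,"az":-0.1,"grip":-0.29},{"x":-0.0245,"y":-0.026,"z":0.175,"ax":0.01,"ay":0.05,"az":-0.1,"grip":-0.29},{"x":-0.0245,"y":-0.026,"z":0.175,"ax":0.01,"ay":0.05,"az":-0.1,"grip":-0.29},{"x":-0.0245,"y":-0.026,"z":0.175,"ax":0.01,"ay":0.05,"az":-0.1,"grip":-0.29}])

```text
time: 12.3
tool_pos: [0.4595, -0.4091, 0.1407]
tcp_rot: [2.372, 1.384, 0.307]
wrist_force: [0.5, -0.7, 1.0]
width: 0.642
grip_force: 0.0
```

```bash
cat >> fit.py <<'E'
c=imaging.read_camera("wrist")
h=cv2.cvtColor(c["img"],cv2.COLOR_RGB2HSV);m=cv2.inRange(h,(0,150,80),(7,255,255))|cv2.inRange(h,(172,150,80),(180,255,255))
m[:,:200]=0;m[:,440:]=0
for v in range(60,330,15):
    u=np.flatnonzero(m[v]); 
    if len(u): print(v,u.min(),u.max())
for s in (-.038,0,.038): print("bar pred",[proj(c,np.array(P)+.048*a+s*cy+k*np.cross(cy,a)).round(0) for k in (-.009,.009)])
E
python3 fit.py | sed -n '/fixed/,$p'
```

```text
fixed z
[ 0.4816 -0.4211 -0.5144] [ 1.5  0.9 -0.9  1.4 -1.4 -1.1  0.3 -1.1  1.3  0.2 -1.9  0.6 -1.1 -0.8
  0.8 -0.9]
shift [ 0.0009 -0.0015  0.0022] turn [0.0033 0.0014 0.0004]
shift [ 0.001  -0.0017  0.0882] turn [0.0033 0.0014 0.0004]
150 307 329
165 305 331
180 300 335
195 286 350
210 279 356
225 279 357
240 286 350
255 302 334
270 302 334
285 302 333
300 303 332
bar pred [array([301., 311.]), array([335., 311.])]
bar pred [array([300., 244.]), array([336., 244.])]
bar pred [array([299., 169.]), array([337., 169.])]
```

>>> step_arm(series=[{"x":0.001,"y":-0.001,"z":0.04,"ax":0.0,"ay":0.0,"az":0.0,"grip":-0.29},{"x":0.001,"y":-0.001,"z":0.075,"ax":0.0,"ay":0.0,"az":0.0,"grip":-0.29},{"x":0.001,"y":-0.001,"z":0.09,"ax":0.0,"ay":0.0,"az":0.0,"grip":-0.29},{"x":0.001,"y":-0.001,"z":0.09,"ax":0.0,"ay":0.0,"az":0.0,"grip":-0.29},{"x":0.001,"y":-0.001,"z":0.09,"ax":0.0,"ay":0.0,"az":0.0,"grip":-0.29}])

```text
time: 12.85
tool_pos: [0.4757, -0.4191, 0.1002]
tcp_rot: [2.372, 1.382, 0.307]
wrist_force: [0.0, -0.8, -0.1]
width: 0.644
grip_force: 0.0
```

>>> step_arm(force=70, series=[{"x":0.0,"y":0.0,"z":0.0,"ax":0.0,"ay":0.0,"az":0.0,"grip":0.4},{"x":0.0,"y":0.0,"z":0.0,"ax":0.0,"ay":0.0,"az":0.0,"grip":1.0},{"x":0.0,"y":0.0,"z":0.0,"ax":0.0,"ay":0.0,"az":0.0,"grip":1.0},{"x":0.0,"y":0.0,"z":0.0,"ax":0.0,"ay":0.0,"az":0.0,"grip":1.0},{"x":0.0,"y":0.0,"z":0.0,"ax":0.0,"ay":0.0,"az":0.0,"grip":1.0}])

```text
time: 13.35
tool_pos: [0.4748, -0.4187, 0.0988]
tcp_rot: [2.374, 1.383, 0.306]
wrist_force: [-5.3, 1.6, 4.2]
width: 0.2
grip_force: 69.5
```

>>> step_arm(series=[{"x":0.0,"y":0.0,"z":0.006,"ax":0.0,"ay":0.0,"az":0.0,"grip":1.0},{"x":0.0,"y":0.0,"z":0.012,"ax":0.0,"ay":0.0,"az":0.0,"grip":1.0},{"x":0.0,"y":0.0,"z":0.018,"ax":0.0,"ay":0.0,"az":0.0,"grip":1.0},{"x":0.0,"y":0.0,"z":0.022,"ax":0.0,"ay":0.0,"az":0.0,"grip":1.0},{"x":0.0,"y":0.0,"z":0.024,"ax":0.0,"ay":0.0,"az":0.0,"grip":1.0},{"x":0.0,"y":0.0,"z":0.024,"ax":0.0,"ay":0.0,"az":0.0,"grip":1.0}])

```text
time: 13.95
tool_pos: [0.4784, -0.4208, 0.0902]
tcp_rot: [2.374, 1.385, 0.306]
wrist_force: [-23.0, 13.2, 29.3]
width: 0.2
grip_force: 74.6
```

Run:
```python
from h import *
p,R=pose();s=bot.read_state();cx,cy,a,Rr=frame(-.5144)
q=np.array([.4748,-.4187,.0988]);print("in",-(p-q)@a,"F axis",s["wrist_force"]@a,"lat",R.inv().apply(s["wrist_force"]),R.inv().apply(s["torque"]),s["width"],s["q"].round(2))
```

```text
in 0.009585251599446006 F axis 37.75303491179965 lat [  0.18750028 -11.63245345 -37.75101706] [ 2.2783844  -0.04969927 -0.02012633] 0.1999848250760363 [-0.83  0.1   2.14  0.28  0.49 -0.54]
```

>>> step_arm(series=[{"x":0.0,"y":-0.002,"z":-0.003,"ax":0.0,"ay":0.0,"az":0.0,"grip":1.0},{"x":0.0,"y":-0.002,"z":-0.003,"ax":0.0,"ay":0.0,"az":0.0,"grip":1.0}])

```text
time: 14.15
tool_pos: [0.4782, -0.4207, 0.0903]
tcp_rot: [2.373, 1.382, 0.307]
wrist_force: [-9.8, 6.0, 13.5]
width: 0.202
grip_force: 71.3
```

>>> step_arm(series=[{"x":0.0,"y":0.0,"z":0.0,"ax":0.0,"ay":0.0,"az":0.15,"grip":1.0},{"x":0.0,"y":0.0,"z":0.0,"ax":0.0,"ay":0.0,"az":0.35,"grip":1.0},{"x":0.0,"y":0.0,"z":0.0,"ax":0.0,"ay":0.0,"az":0.35,"grip":1.0}])

```text
time: 14.45
tool_pos: [0.4781, -0.4206, 0.0902]
tcp_rot: [2.505, 1.166, 0.356]
wrist_force: [-10.6, 6.5, 14.4]
width: 0.198
grip_force: 71.7
```

```bash
cat > st.py <<'E'
from h import *
p,R=pose();s=bot.read_state();cx,cy,a,Rr=frame(-.5144)
q=np.array([.4748,-.4187,.0988]);print("in",-(p-q)@a,"F",R.inv().apply(s["wrist_force"]).round(1),"T",R.inv().apply(s["torque"]).round(2),"turn",(Rr.inv()*R).as_rotvec().round(3),"q",s["q"].round(2),s["width"])
E
python3 st.py
```

```text
in 0.009386650819916343 F [ -0.5  -5.1 -18.3] T [ 1.04 -0.27 -0.44] turn [-0.002 -0.002  0.185] q [-0.83  0.1   2.15  0.28  0.49 -0.35] 0.19802544239894249
```

Turning well: depth 9.4 mm, resistance 0.44 N m. I'll carry on.

>>> step_arm(series=[{"x":0.0,"y":0.0,"z":0.0,"ax":0.0,"ay":0.0,"az":0.25,"grip":1.0},{"x":0.0,"y":0.0,"z":0.0,"ax":0.0,"ay":0.0,"az":0.5,"grip":1.0},{"x":0.0,"y":0.0,"z":0.0,"ax":0.0,"ay":0.0,"az":0.75,"grip":1.0},{"x":0.0,"y":0.0,"z":0.0,"ax":0.0,"ay":0.0,"az":1.0,"grip":1.0},{"x":0.0,"y":0.0,"z":0.0,"ax":0.0,"ay":0.0,"az":1.0,"grip":1.0}])

```text
time: 14.95
tool_pos: [0.4778, -0.4202, 0.09]
tcp_rot: [2.782, 0.486, 0.484]
wrist_force: [-12.9, 8.1, 16.0]
width: 0.199
grip_force: 71.9
```

>>> step_arm(series=[{"x":0.0,"y":0.0,"z":0.0,"ax":0.0,"ay":0.0,"az":0.25,"grip":1.0},{"x":0.0,"y":0.0,"z":0.0,"ax":0.0,"ay":0.0,"az":0.5,"grip":1.0},{"x":0.0,"y":0.0,"z":0.0,"ax":0.0,"ay":0.0,"az":0.75,"grip":1.0},{"x":0.0,"y":0.0,"z":0.0,"ax":0.0,"ay":0.0,"az":1.0,"grip":1.0},{"x":0.0,"y":0.0,"z":0.0,"ax":0.0,"ay":0.0,"az":1.0,"grip":1.0}])

```text
time: 15.45
tool_pos: [0.4777, -0.4197, 0.0898]
tcp_rot: [2.892, -0.26, 0.587]
wrist_force: [-12.0, 7.9, 16.5]
width: 0.195
grip_force: 72.1
```

```bash
python3 st.py
```

```text
in 0.009401742608387909 F [ -5.3  -2.9 -21. ] T [ 0.43 -1.24  0.26] turn [-0.    -0.     1.235] q [-0.83  0.1   2.15  0.28  0.49  0.69] 0.19498642588718904
```

>>> step_arm(series=[{"x":0.0,"y":0.0,"z":0.0,"ax":0.0,"ay":0.0,"az":0.25,"grip":1.0},{"x":0.0,"y":0.0,"z":0.0,"ax":0.0,"ay":0.0,"az":0.5,"grip":1.0},{"x":0.0,"y":0.0,"z":0.0,"ax":0.0,"ay":0.0,"az":0.65,"grip":1.0},{"x":0.0,"y":0.0,"z":0.0,"ax":0.0,"ay":0.0,"az":0.65,"grip":1.0},{"x":0.0,"y":0.0,"z":0.0,"ax":0.0,"ay":0.0,"az":0.65,"grip":1.0}])

```text
time: 15.95
tool_pos: [0.4778, -0.4194, 0.0898]
tcp_rot: [2.867, -0.757, 0.636]
wrist_force: [-12.8, 9.3, 16.3]
width: 0.202
grip_force: 72.2
```

```bash
python3 st.py
```

```text
in 0.009402585138008518 F [ -7.3  -1.8 -21.5] T [ 0.24 -1.4   0.25] turn [0.    0.    1.573] q [-0.83  0.1   2.15  0.28  0.49  1.03] 0.20245188524069915
```

At on (1.573 rad). I'll let it out along the axis, release and retreat.

>>> step_arm(series=[{"x":0.0,"y":0.0,"z":-0.008,"ax":0.0,"ay":0.0,"az":0.0,"grip":1.0},{"x":0.0,"y":0.0,"z":-0.016,"ax":0.0,"ay":0.0,"az":0.0,"grip":1.0},{"x":0.0,"y":0.0,"z":-0.021,"ax":0.0,"ay":0.0,"az":0.0,"grip":1.0},{"x":0.0,"y":0.0,"z":-0.021,"ax":0.0,"ay":0.0,"az":0.0,"grip":1.0},{"x":0.0,"y":0.0,"z":-0.021,"ax":0.0,"ay":0.0,"az":0.0,"grip":0.2},{"x":0.0,"y":0.0,"z":-0.021,"ax":0.0,"ay":0.0,"az":0.0,"grip":-0.3},{"x":0.0,"y":0.0,"z":-0.021,"ax":0.0,"ay":0.0,"az":0.0,"grip":-0.3},{"x":0.0,"y":0.0,"z":-0.021,"ax":0.0,"ay":0.0,"az":0.0,"grip":-0.3},{"x":0.0,"y":0.0,"z":-0.021,"ax":0.0,"ay":0.0,"az":0.0,"grip":-0.3}])

```text
time: 16.85
tool_pos: [0.4744, -0.4184, 0.0982]
tcp_rot: [2.864, -0.756, 0.636]
wrist_force: [0.4, 1.2, 0.2]
width: 0.652
grip_force: 0.0
```

>>> step_arm(series=[{"x":0.0,"y":0.0,"z":-0.04,"ax":0.0,"ay":0.0,"az":0.0,"grip":-0.3},{"x":0.0,"y":0.0,"z":-0.12,"ax":0.0,"ay":0.0,"az":0.0,"grip":-0.3},{"x":0.0,"y":0.0,"z":-0.2,"ax":0.0,"ay":0.0,"az":0.0,"grip":-0.3},{"x":0.0,"y":0.0,"z":-0.26,"ax":0.0,"ay":0.0,"az":0.0,"grip":-0.3},{"x":0.0,"y":0.0,"z":-0.26,"ax":0.0,"ay":0.0,"az":0.0,"grip":-0.3}])

```text
time: 17.35
tool_pos: [0.4277, -0.3931, 0.2222]
tcp_rot: [2.857, -0.754, 0.647]
wrist_force: [-0.1, -1.4, 0.7]
width: 0.645
grip_force: 0.0
```

Run:
```python
from h import *
c=imaging.read_camera("wrist");t=imaging.read_camera("top")
o=np.vstack([cv2.resize(c["img"],(480,300)),cv2.resize(t["img"][120:270,140:540],(800,300),interpolation=cv2.INTER_CUBIC)[:, :480]*0]) if 0 else np.vstack([cv2.copyMakeBorder(cv2.resize(c["img"],(480,300)),0,0,0,320,cv2.BORDER_CONSTANT),cv2.resize(t["img"][120:270,140:540],(800,300),interpolation=cv2.INTER_CUBIC)])
cv2.imwrite("pics/end.png",cv2.cvtColor(o,cv2.COLOR_RGB2BGR))
```

```text
(no output)
```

View pics/end.png

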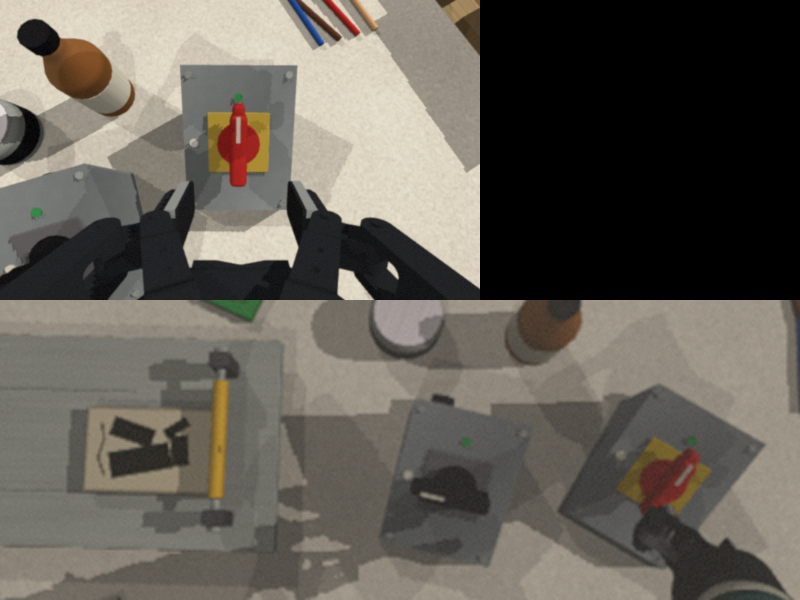

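The red handle's nose now points up the slope at (238,105), the black handle is still off, and the stone is flush against the lowered stop. The tin and bottle haven't moved and the gripper is clear, so I'm handing in.

```bash
python3 -c "
from workcell import bot
print(bot.finish_job())"
```

```text
the job is handed in; nothing more can be done
None
```

I handed the job in at about 17 s of robot time, and no verdict came back. In the last pictures the stop is down, the stone sits flush against it, the red isolator is at on and released, and the fan isolator, tin and bottle look untouched.

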